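# Draw a crate batten tight with its cam lock

### The arm

A 6-joint arm with a two-finger parallel gripper is mounted at the origin on a cart in front of the work surface, level with it; the furniture and walls round the work are solid. World frame = base frame: x ahead of the robot, y to its left, z up, the work surface at z = 0. Lengths are in m, angles in rad, forces in N, time in s.
With the tool pointing down it reaches from about 0.35 to 0.775 m from the base axis. Payload 7.3 kg.
Tool frame: the origin (TCP) lies at the very end of the fingers, on their centre line; the grasp point (between the pads) lies 19 mm behind it (robot.tcp_to_grasp is the distance from the TCP to the grasp point, in m); x points along the fingers, y is the direction in which the jaws open and shut, and the axes are right-handed (so a half turn about x gives the same grasp; the last joint's range is limited). The gripper opens to 92 mm and grips with 3 to 60 N. Pads are 19 mm wide; open, the fingers measure 130 mm over their backs; the gripper's body (75 mm by 190 mm) begins 47 mm behind the grasp point.
Start: joints at [1.008, 0.342, 1.524, -0, 1.275, -0.146], TCP at [0.213, 0.48, 0.227] pointing down, gripper open.
Joint ranges: [-2.53, 2.53], [-0.77, 2.02], [0.04, 2.7], [-1, 4.14], [0.28, 2.66], [-3.11, 3.11]. Speed limits (rad/s): [2.57, 2.57, 3.14, 3.14, 3.14, 3.14].

### API

Orientations are given as [roll, pitch, yaw] about the fixed x, y, z axes, in that order (R = Rz(yaw) Ry(pitch) Rx(roll)).
In Python, from cell import robot gives the robot as it stands.
- The arm moves only by the tool move_arm, never from a script. Its argument "increments" is a list of rows, each a list of 4 numbers: the shift along the tool's x, y, z normalised to -1 to 1, where 1 is 40 cm, then the turn about the tool's x normalised to -1 to 1, where 1 is 60 degrees. In form: [[dx, dy, dz, twist], ...]. A call has 1 to 5 rows; each row is the pose to reach, as a shift and turn from the pose commanded when the call began, along the tool's axes at that moment; what a row does not reach only later rows make up. A row lasts 1/8 s, in which the tool goes at most 62.5 mm and 10.7 degrees, less where a joint would pass 70% of its speed; a pose out of reach is approached as far as the arm can. A call with a number of a shift or a turn outside -1 to 1 is refused whole. A call with a gripper value outside its range is refused whole. "gripper" is the closure, from 0 (fully open) to 1 (shut), set as the call begins (left out, the last holds). The fingers move at their own pace and stop on an object; "squeeze" is the grip in N (left out, the last holds). Time passes only in rows, so rows that repeat a pose let the fingers close. It gives the time, the measured TCP pose, the force and the opening at its end, in the units of the state.
- robot.observe(): the state, without advancing time (a new reading comes with each control period).
- robot.read_camera(name): name is "side" or "top"; returns the picture (480x640x3 uint8, red, green, blue); there is no depth.
- robot.camera_params(name): a dict with "fx", "fy", "cx", "cy" (pixels), "k1" (the pictures are not rectified: a ray, as slopes to the right and down, at radius r is drawn at 1 + k1 r^2 times it, then the intrinsics apply), "R" (3x3) and "t" (3): a world point X has camera coordinates R X + t. Camera axes: x right, y down, z forward; pixel columns grow to the right and rows downward; lengths in m; the calibration is good to about 2 mm. A picture is of the moment at which its call begins. camera_params takes no time and is no camera call.
- robot.hand_in(): hands the job in, once; it reports no verdict.
The state is a dict: "time": time; "qpos": joint angles; "qvel": joint speeds; "joint_efforts": joint torques, N m; "tool_pos": TCP position; "tool_rot": TCP orientation; "contact_force": force on the tool from outside, world axes, zero at the start; "torque": the same for the moment, N m; "opening": finger opening in m.
Only numpy, scipy, OpenCV 4.12 (cv2) and the standard library are available. Lean on these libraries where they do the work, as an engineer would, in place of code of your own. Each camera call takes 0.05 s, during which the arm holds its last target.

### The job

Slide the wooden batten, stud first, squarely into the steel shoe until the stud's round head sits in the open mouth of the cam. Then turn the cam clockwise by its wing, feeling for the load, until the batten is drawn up tight against the shoe, and let go: it must stay clamped, but do not push or turn harder than needed, and leave the other things on the bench alone.

Things in the scene. Friction and masses are not known exactly. Their poses are not given: they have to be found in the camera images.
- batten_mid (a point): centre of the loose timber batten (54 wide x 170 long x 44 high mm, 0.3 kg), half-way up, 22 mm above the bench on which it lies. Its own y axis runs along the batten, its z axis is up; the stud sticks out of the -y end. Grasp it here across its 54 mm width (own x).
- stud_head (a point): centre of the steel ball head (18 mm diameter) of the batten's stud, 22 mm above the bench, 117 mm from the batten's centre along the batten's own -y, 32 mm ahead of its end face; the neck is 8 mm thick.
- cam_axis (a point): point on the cam's upright pivot axis, 22 mm above the bench (stud height). Axes fixed: the batten comes from +y, slides along -y with its own axes parallel to these, its centre line through this point. Cam: aluminium drum, 86 mm wide, top at 36 mm, with an open mouth and a hub. The head pushed in by hand stops on the hub 27 mm from the axis (batten centre 144 mm from it).
- wing_grip (a point): grip point on the cam's wing, on the pivot axis, 72 mm above the bench. The wing is an upright bar 50 mm long (own y), 13 mm thick (own x: grasp across it) and 30 mm high (55 to 85 mm above the bench); it turns with the cam, about the upright axis only.
- cam (a joint): angle of the cam, rad: 0 = mouth open to the batten, grows clockwise from above, stop at 1.7; starts at 0 to 0.1 (head can enter). Turning friction 0.25 N m. From about 0.4 the wall draws the head in by 9 mm/rad; the batten, 3 to 7 mm off, meets the shoe at about 0.9 to 1.35, then the torque climbs steeply. About 0.2 N m above free turning is tight (100 N pull per N m). Let go, it stays by friction.
- batten: the same batten with its stud; origin under the middle of the timber, on its underside; axes as at batten_mid.
- cam_plate: dark base plate, 104 x 100 x 4 mm, fixed, with the cam on it; origin on the pivot axis at bench height, axes as at cam_axis. On its +y side stands the dark steel shoe: end face 44 mm high, 52 to 56 mm from the axis (differs each time, to be felt), with a 25 mm gap for the stud; two cheeks 36 mm high, 56 mm apart, for 44 mm out from the face, then flaring to 72 mm within 18 mm more.
- screwdriver_b_at (a point): red-handled screwdriver on the bench, point on its underside; a bystander, not to be moved.
- spare_coupling_at (a point): spare grey coupling with yellow end caps on the bench, point on its underside; a bystander, not to be moved.
- cap_b_at (a point): loose yellow end cap, 91 mm on the bench, point on its underside; a bystander, not to be moved.
- marker_b_at (a point): capped white and black marker pen on the bench, point on its underside; a bystander, not to be moved.
- label_pad_at (a point): flat pad of labels on the bench, point on its underside; a bystander, not to be moved.
- nail_tin_at (a point): round tin of nails on the bench, point on its underside; a bystander, not to be moved.

How it is judged:
By the outcome, as a careful person would: the job done as asked, in the order asked, and still so for the second after the job is handed in, with the robot touching nothing.
It also fails if it takes over 72 s, if anything falls off the work surface, if the arm or the gripper's body presses on something with over 40 N, if the wrist force passes 120 N, or if a joint passes its speed limit or range.

## Working session

There is one attempt and no reset: what is moved stays moved. The work goes in short steps, Python scripts to look and compute and a tool call to move; the robot and the scene stay as the last step left them, time stands still between calls to the robot, and variables do not carry over. Pictures are saved under pics/ and viewed, and the job is handed in when it is done.

Besides the shell and the picture viewer there is one more tool, called after "Emit:" as name(argument=value, ...), one argument or row to a line, values as JSON. move_arm: Moves the arm, as the interface text tells. Its arguments: {"type":"object","properties":{"increments":{"type":"array","items":{"type":"array","items":{"type":"number"}}},"gripper":{"type":"number"},"squeeze":{"type":"number"}},"required":["increments"]}

```bash
mkdir -p pics; ls; python3 - <<'E'
from cell import robot
import cv2
print(robot.observe())
for n in("side","top"):
    cv2.imwrite(f"pics/{n}0.png",robot.read_camera(n)[:,:,::-1]); print(robot.camera_params(n))
E
```

```text
pics
{'time': 0.0, 'qpos': array([ 1.00800145e+00,  3.42733046e-01,  1.52503700e+00,  3.10495000e-05,
        1.27537988e+00, -1.46023417e-01]), 'qvel': array([-2.62449556e-04, -3.68159741e-04, -8.03657448e-04,  7.89626489e-04,
       -2.78716617e-05,  1.75746872e-03]), 'joint_efforts': array([ 1.79928534e-04, -4.31236553e+01, -2.44225860e+01,  7.17364834e-02,
        5.58151701e-02, -1.13323679e-04]), 'tool_pos': array([0.21228671, 0.47971808, 0.22603263]), 'tool_rot': array([-1.73588306,  1.56923877, -2.15266358]), 'contact_force': array([0.05599333, 0.66717865, 0.15686271]), 'torque': array([-0.03904727, -0.02331016, -0.0087068 ]), 'opening': 0.0922297143285978}
{'fx': 437.82183185698176, 'fy': 437.82183185698176, 'cx': 318.65794392442905, 'cy': 233.6752957457012, 'k1': -0.03345011004985348, 'R': array([[ 0.97663411, -0.21422991,  0.01706957],
       [-0.13100964, -0.65644283, -0.74291271],
       [ 0.17035932,  0.72331761, -0.66917064]]), 't': array([-0.58943042,  0.10595083,  1.02049865])}
{'fx': 578.3623980491768, 'fy': 578.3623980491768, 'cx': 317.5319555255558, 'cy': 237.98972512552302, 'k1': -0.060898240309515336, 'R': array([[ 6.29452450e-03, -9.99978650e-01,  1.75484904e-03],
       [-9.88668516e-01, -6.48652011e-03, -1.49974967e-01],
       [ 1.49983148e-01, -7.90942895e-04, -9.88688237e-01]]), 't': array([-0.0390558 ,  0.58212466,  1.1516453 ])}
```

View pics/top0.png

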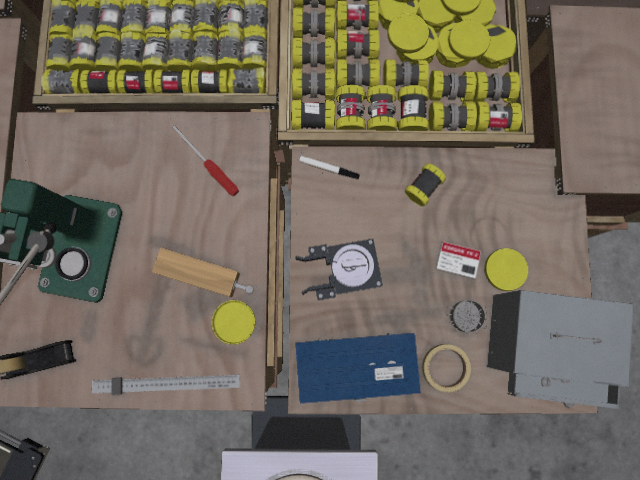

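View pics/side0.png

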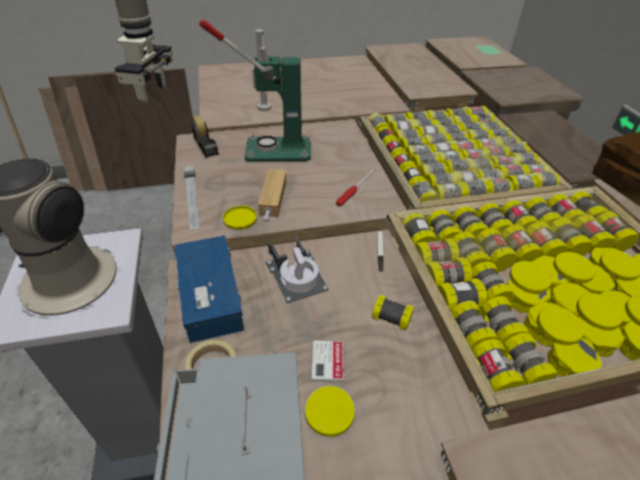

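The top view shows the batten at about (195,272) with its stud ball at (248,289), and the cam plate at about (352,265) with the shoe to its left. A gap in the bench lies between them at column 280. I'll zoom in.

```bash
python3 - <<'E'
import cv2
a=cv2.imread("pics/top0.png")
cv2.imwrite("pics/topA.png",cv2.resize(a[230:310,290:390],None,fx=7,fy=7,interpolation=cv2.INTER_CUBIC))
cv2.imwrite("pics/topB.png",cv2.resize(a[235:310,145:260],None,fx=6,fy=6,interpolation=cv2.INTER_CUBIC))
a=cv2.imread("pics/side0.png")
cv2.imwrite("pics/sideA.png",cv2.resize(a[160:310,220:340],None,fx=4,fy=4,interpolation=cv2.INTER_CUBIC))
E
```

```text
(no output)
```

View pics/topA.png

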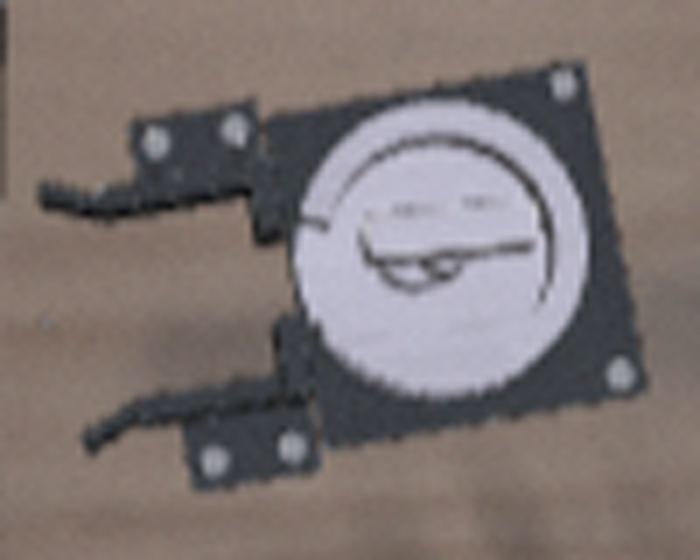

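View pics/topB.png

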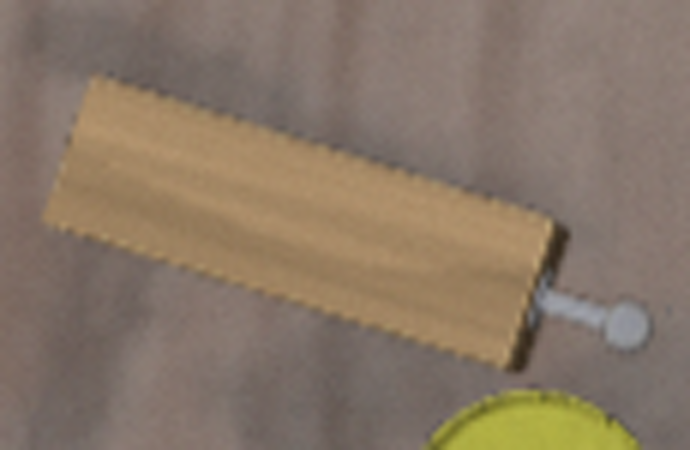

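View pics/sideA.png

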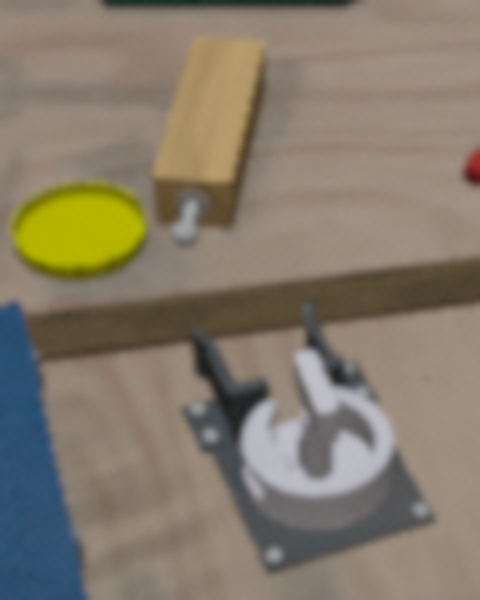

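```bash
cat > h.py <<'E'
import numpy as np,cv2
from cell import robot
def ray(n,uv):
    p=robot.camera_params(n);K=np.array([[p['fx'],0,p['cx']],[0,p['fy'],p['cy']],[0,0,1]])
    d=cv2.undistortPoints(np.array([[uv]],float),K,np.array([p['k1'],0,0,0,0]))[0,0]
    return -p['R'].T@p['t'], p['R'].T@np.array([d[0],d[1],1])
def onz(n,uv,z):
    c,d=ray(n,uv); return c+d*(z-c[2])/d[2]
def tri(ut,us):
    c1,d1=ray("top",ut);c2,d2=ray("side",us)
    s=np.linalg.lstsq(np.c_[d1,-d2],c2-c1,rcond=None)[0]
    a,b=c1+s[0]*d1,c2+s[1]*d2
    return (a+b)/2,np.linalg.norm(a-b)
def proj(n,X):
    p=robot.camera_params(n);K=np.array([[p['fx'],0,p['cx']],[0,p['fy'],p['cy']],[0,0,1]])
    return cv2.projectPoints(np.array([X],float),cv2.Rodrigues(p['R'])[0],p['t'],K,np.array([p['k1'],0,0,0,0]))[0][0,0]
E
python3 - <<'E'
from h import *
np.set_printoptions(precision=4,suppress=True)
A=lambda x,y:(290+(x-3)/7,230+(y-3)/7)
B=lambda x,y:(145+(x-2.5)/6,235+(y-2.5)/6)
S=lambda x,y:(220+(x-1.5)/4,160+(y-1.5)/4)
print("plate corners",[onz("top",A(*q),.004)[:2] for q in((583,62),(645,388),(330,450),(265,115))])
print("drum",onz("top",A(443,247),.036))
print("batten top",[onz("top",B(*q),.044) for q in((97,75),(557,218),(508,356),(45,220))])
print("head",onz("top",B(627,326),.022),tri(B(627,326),S(184,232)))
print("batten corner tri: far-left..",tri(B(557,218),S(237,183)),tri(B(508,356),S(157,180)),tri(B(97,75),S(265,40)),tri(B(45,220),S(197,40)))
print("plate screws",tri(A(563,83),S(421,511)),tri(A(620,373),S(274,555)))
# blue box top corners
print("box", tri((296,342),(176,245)),tri((414,333),(234,238)),tri((419,400),(241,330)))
a=cv2.imread("pics/top0.png");hsv=cv2.cvtColor(a,cv2.COLOR_BGR2HSV)
m=((hsv[...,0]>10)&(hsv[...,0]<24)&(hsv[...,1]>85)&(hsv[...,2]>120)).astype(np.uint8)*255
m[:235]=0;m[310:]=0;m[:,:145]=0;m[:,260:]=0
m=cv2.morphologyEx(m,cv2.MORPH_OPEN,np.ones((3,3)))
c=max(cv2.findContours(m,0,1)[0],key=cv2.contourArea)
r=cv2.minAreaRect(c);bp=cv2.boxPoints(r);print(r)
P=np.array([onz("top",q,.044) for q in bp]);print(P,P.mean(0),[np.linalg.norm(P[i]-P[i-1]) for i in range(4)])
m=((hsv[...,0]>95)&(hsv[...,0]<125)&(hsv[...,1]>120)).astype(np.uint8)*255
c=max(cv2.findContours(m,0,1)[0],key=cv2.contourArea)
print("blue",cv2.minAreaRect(c),cv2.boxPoints(cv2.minAreaRect(c)))
E
```

```text
plate corners [array([ 0.5882, -0.1537]), array([ 0.4888, -0.1716]), array([ 0.4696, -0.0765]), array([ 0.5713, -0.0566])]
drum [ 0.5279 -0.1087  0.036 ]
batten top [array([0.5612, 0.2892, 0.044 ]), array([0.5129, 0.1286, 0.044 ]), array([0.4657, 0.1441, 0.044 ]), array([0.5109, 0.3049, 0.044 ])]
head [0.4776 0.1064 0.022 ] (array([0.4798, 0.1064, 0.021 ]), np.float64(0.0042101609100887605))
batten corner tri: far-left.. (array([0.5176, 0.1292, 0.0387]), np.float64(0.008201802058770358)) (array([0.4678, 0.1451, 0.037 ]), np.float64(0.0034126384009171306)) (array([0.5641, 0.2895, 0.0425]), np.float64(0.005292972156661698)) (array([0.5147, 0.3067, 0.0374]), np.float64(0.006525732593911508))
plate screws (array([ 0.5838, -0.1478,  0.0027]), np.float64(0.0038390860127051193)) (array([ 0.4952, -0.1642,  0.0041]), np.float64(0.0038493431359260238))
box (array([ 0.3165, -0.0038,  0.0718]), np.float64(0.11017781470657338)) (array([ 0.3957, -0.1994,  0.2378]), np.float64(0.008550167685979592)) (array([ 0.3222, -0.2452,  0.0416]), np.float64(0.1314489937403405))
((194.35765075683594, 271.4555358886719), (81.01148986816406, 26.06923484802246), 17.35402488708496)
[[0.5097 0.3054 0.044 ]
 [0.5615 0.2916 0.044 ]
 [0.5126 0.1297 0.044 ]
 [0.4615 0.1442 0.044 ]] [0.5113 0.2177 0.044 ] [np.float64(0.1681965232856891), np.float64(0.05358863205950814), np.float64(0.1691936253498011), np.float64(0.053071026560882355)]
blue ((357.3324890136719, 367.7231750488281), (60.30422592163086, 120.1583023071289), 85.38934326171875) [[295.024  342.4981]
 [414.7935 332.8392]
 [419.641  392.9483]
 [299.8715 402.6071]]
```

```bash
python3 - <<'E'
from h import *
np.set_printoptions(precision=4,suppress=True)
a=cv2.imread("pics/top0.png");hsv=cv2.cvtColor(a,cv2.COLOR_BGR2HSV)
print("cam centre",ray("top",(0,0))[0],ray("side",(0,0))[0])
sub=np.zeros(a.shape[:2],bool);sub[235:305,325:390]=1
m=((hsv[...,2]>170)&(hsv[...,1]<40)&sub).astype(np.uint8)
m=cv2.morphologyEx(m,cv2.MORPH_CLOSE,np.ones((5,5)))
c=max(cv2.findContours(m,0,1)[0],key=cv2.contourArea);h=cv2.convexHull(c)
P=np.array([onz("top",q[0].astype(float),.036)[:2] for q in h])
P=P.astype(np.float32);(cx,r)=cv2.minEnclosingCircle(P);e=cv2.fitEllipse(P);print("drum",cx,r,e)
# dark plate mask
sub[:]=0;sub[230:310,290:390]=1
d=((hsv[...,2]<90)&sub).astype(np.uint8); d|=m
cv2.imwrite("pics/mask.png",cv2.resize(d[230:310,290:390]*255,None,fx=7,fy=7,interpolation=0))
# right edge / far edge line of plate (subpixel): gradient on gray
E
```

```text
cam centre [ 0.403  -0.0344  1.226 ] [ 0.4157 -0.7949  0.7717]
drum (0.5275899171829224, -0.10805494338274002) 0.043096598237752914 ((0.5279335975646973, -0.10811984539031982), (0.08354581147432327, 0.08538370579481125), 22.49430274963379)
```

View pics/mask.png

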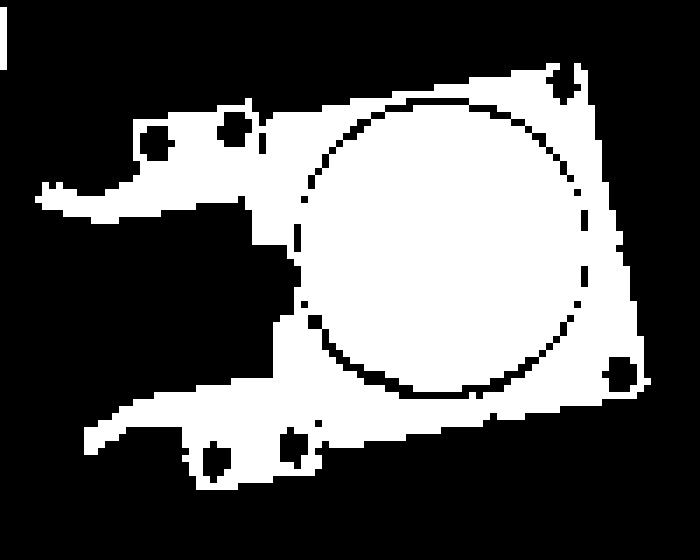

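```bash
python3 - <<'E'
from h import *
np.set_printoptions(precision=4,suppress=True)
A=lambda x,y:(290+(x-3)/7,230+(y-3)/7)
pts={k:onz("top",A(*q),.006)[:2] for k,q in dict(a=(155,142),b=(235,128),c=(213,461),d=(293,447),e=(563,83),f=(620,373)).items()}
for i,j in ("ca","db","fe"): v=pts[i]-pts[j];v=-v;print(i,j,np.arctan2(v[1],v[0]))
for i,j in ("ab","cd","ae","cf","be","df"): v=pts[i]-pts[j];print(i,j,np.arctan2(-v[0],v[1]))
m=(pts['a']+pts['b']+pts['c']+pts['d'])/4;print("shoe screws mid",m,"ef mid",(pts['e']+pts['f'])/2)
ax=np.array([.528,-.108]);
for y in(.18,.19):print(y,[(np.array([[np.cos(y),np.sin(y)],[-np.sin(y),np.cos(y)]])@(q-ax)) for q in (m,(pts['e']+pts['f'])/2)])
print("box",tri((297,342),(228,237)),tri((414,333),(243,316)))
a=cv2.imread("pics/side0.png")
cv2.imwrite("pics/sideB.png",cv2.resize(a[220:350,160:340],None,fx=4,fy=4,interpolation=cv2.INTER_CUBIC))
E
```

```text
c a 0.1860680598490847
d b 0.18325436180952676
f e 0.18592726076378338
a b 0.18122805552000534
c d 0.1790342160555208
a e 0.15125272993469632
c f 0.2181362943789675
b e 0.1439206217239159
d f 0.22756848341437175
shoe screws mid [ 0.5164 -0.0443] ef mid [ 0.5373 -0.1556]
0.18 [array([0.    , 0.0647]), array([ 0.0006, -0.0485])]
0.19 [array([0.0007, 0.0647]), array([ 0.0001, -0.0485])]
box (array([0.3757, 0.0043, 0.061 ]), np.float64(0.010477135820958038)) (array([ 0.3921, -0.2304,  0.0517]), np.float64(0.005657632353674988))
```

View pics/sideB.png

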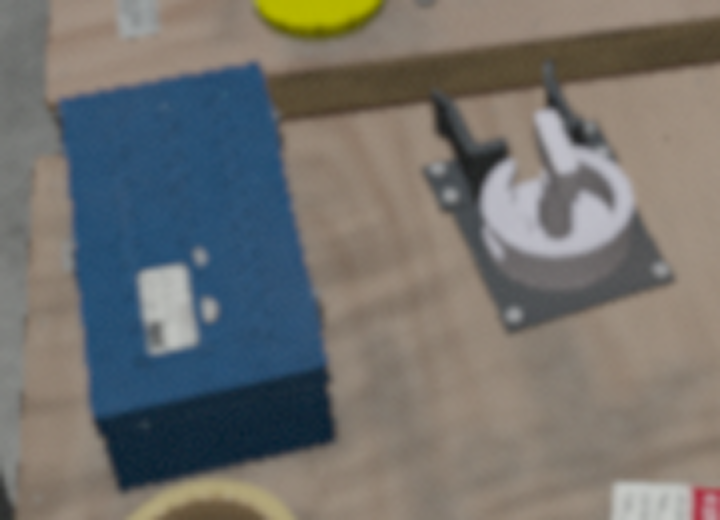

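```bash
cat >> h.py <<'E'
from scipy.spatial.transform import Rotation as Ro
def st():
    s=robot.observe();R=Ro.from_euler('xyz',s['tool_rot']).as_matrix();return s,R
def plan(target,yaw,p0=None):
    """commanded shift (in units) and twist units from the current measured pose to target, jaw axis yaw"""
    s,R=st();p=s['tool_pos'] if p0 is None else np.array(p0)
    d=R.T@(np.array(target)-p)
    cy=np.arctan2(R[1,1],R[0,1]); dy=(yaw-cy+np.pi/2)%np.pi-np.pi/2
    print("t",s['time'],"yaw",cy,"dyaw",dy,"d mm",d*1000,"units",d/.4,"twist",-np.degrees(dy)/60,"q",s['qpos'])
E
python3 - <<'E'
from h import *
np.set_printoptions(precision=4,suppress=True)
s,R=st();print(R)
plan([.5113,.2177,.10],-.291)
E
```

```text
[[-0.0007  0.4048  0.9144]
 [-0.0011  0.9144 -0.4048]
 [-1.     -0.0013 -0.0002]]
t 0.1 yaw 1.1540374810688856 dyaw -1.4450374810688855 d mm [ 126.2055 -118.4555  379.4917] units [ 0.3155 -0.2961  0.9487] twist 1.3799091483910457 q [ 1.008   0.3427  1.5249 -0.      1.2754 -0.146 ]
```

Emit:
move_arm(
  increments=[
    [0,-0.058,0.09,0.17],
    [0,-0.116,0.18,0.34],
    [0,-0.174,0.27,0.51],
    [0,-0.232,0.36,0.68],
    [0,-0.29,0.45,0.85],
  ],
  gripper=0,
)

```text
time: 0.72
tool_pos: [0.3306, 0.2998, 0.2265]
tool_rot: [-1.245, 1.57, -2.557]
contact_force: [-0.6, 0.3, 0.5]
opening: 0.0918
```

```bash
python3 - <<'E'
from h import *
np.set_printoptions(precision=4,suppress=True)
plan([.5113,.2177,.10],-.291)
E
```

```text
t 0.725 yaw 0.25819101274536577 dyaw -0.5491910127453656 d mm [126.4538 153.7981 125.5443] units [0.3161 0.3845 0.3139] twist 0.5244387862804143 q [ 0.5646  0.1981  1.725  -0.      1.2189  0.3065]
```

Emit:
move_arm(
  increments=[
    [0.06,0.08,0.063,0.13],
    [0.12,0.16,0.126,0.26],
    [0.19,0.25,0.19,0.4],
    [0.26,0.33,0.26,0.524],
    [0.316,0.3845,0.314,0.524],
  ],
)

```text
time: 1.35
tool_pos: [0.5125, 0.2189, 0.0986]
tool_rot: [-1.025, 1.57, -2.883]
contact_force: [-0.4, 1.7, -0.5]
opening: 0.0921
```

```bash
python3 - <<'E'
from h import *
np.set_printoptions(precision=4,suppress=True)
plan([.5113,.2177,.005],-.291)
for n in("side","top"):
    cv2.imwrite(f"pics/{n}1.png",robot.read_camera(n)[:,:,::-1])
E
```

```text
t 1.35 yaw -0.2871079081023826 dyaw -0.0038920918976173002 d mm [93.6475 -0.6641  1.4271] units [ 0.2341 -0.0017  0.0036] twist 0.00371667398684225 q [0.2662 0.5317 1.604  0.     1.0071 0.5533]
```

View pics/top1.png

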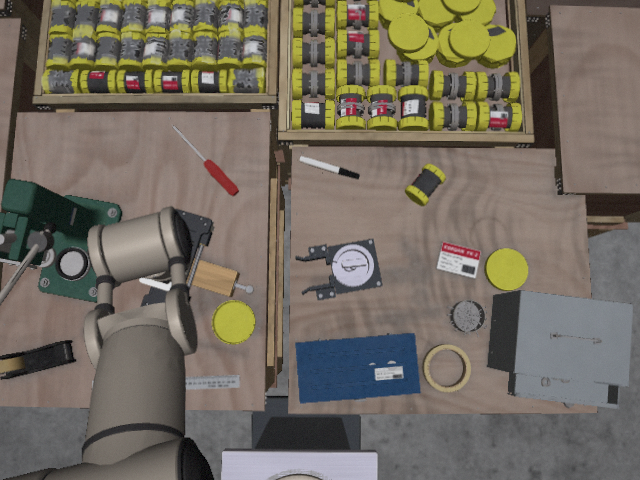

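View pics/side1.png

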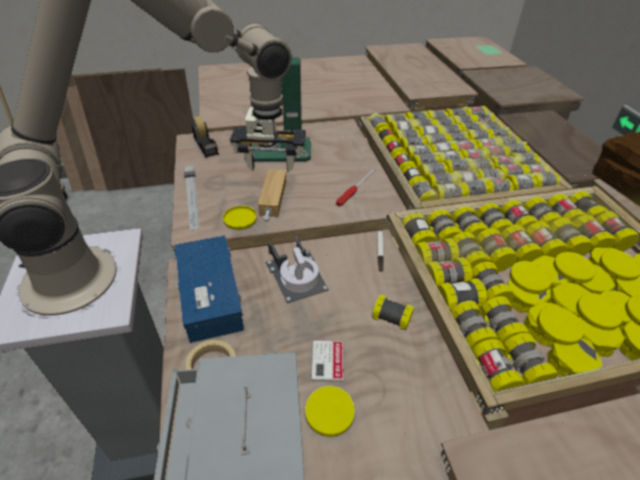

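Emit:
move_arm(
  increments=[
    [0.06,-0.001,0.003,0.004],
    [0.12,-0.002,0.0036,0.004],
    [0.18,-0.002,0.0036,0.004],
    [0.225,-0.002,0.0036,0.004],
    [0.232,-0.002,0.0036,0.004],
  ],
)

```text
time: 2.08
tool_pos: [0.5089, 0.2191, 0.0069]
tool_rot: [-1.086, 1.568, -2.945]
contact_force: [-0.1, 0.1, -0.2]
opening: 0.0918
```

Emit:
move_arm(
  increments=[
    [0,0,0,0],
    [0,0,0,0],
    [0,0,0,0],
    [0,0,0,0],
    [0,0,0,0],
  ],
  gripper=1,
  squeeze=25,
)

```text
time: 2.7
tool_pos: [0.5109, 0.2189, 0.0081]
tool_rot: [2.126, 1.569, 0.266]
contact_force: [0.1, -0.1, 3.8]
opening: 0.0541
```

```bash
python3 - <<'E'
from h import *
np.set_printoptions(precision=4,suppress=True)
plan([.5113,.2177,.005],-.291);print(st()[0])
for n in("side","top"):
    cv2.imwrite(f"pics/{n}2.png",robot.read_camera(n)[:,:,::-1])
a=cv2.imread("pics/top2.png")
cv2.imwrite("pics/top2B.png",cv2.resize(a[205:320,120:270],None,fx=5,fy=5,interpolation=cv2.INTER_CUBIC))
E
```

```text
t 2.7 yaw -0.28914030461183754 dyaw -0.0018596953881624412 d mm [3.0595 0.7639 1.0643] units [0.0076 0.0019 0.0027] twist 0.0017758782820275212 q [ 0.267   0.6578  1.6817 -0.      0.8005  0.5561]
{'time': 2.7, 'qpos': array([ 0.267 ,  0.6578,  1.6817, -0.    ,  0.8005,  0.5561]), 'qvel': array([ 0.0006,  0.0009,  0.0006, -0.0001,  0.0006, -0.0006]), 'joint_efforts': array([  0.4286, -49.1278, -15.6129,   0.1874,   0.2198,   0.0178]), 'tool_pos': array([0.5109, 0.2189, 0.0081]), 'tool_rot': array([2.1263, 1.5692, 0.2664]), 'contact_force': array([ 0.0507, -0.1267,  3.7935]), 'torque': array([-0.1148, -0.0227,  0.0128]), 'opening': 0.05408961079312839}
```

View pics/top2B.png

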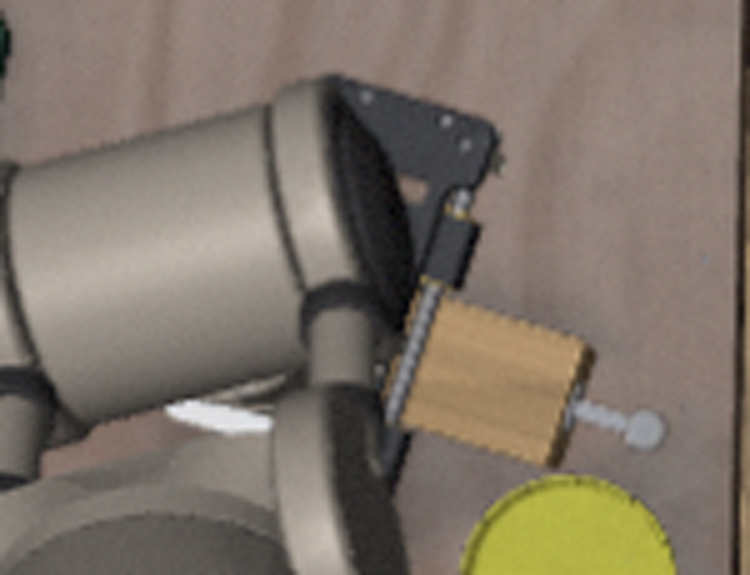

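Emit:
move_arm(
  increments=[
    [-0.03,0,0,0],
    [-0.07,0,0,0],
    [-0.11,0,0,0],
    [-0.125,0,0,0],
    [-0.125,0,0,0],
  ],
  squeeze=40,
)

```text
time: 3.42
tool_pos: [0.5105, 0.219, 0.0582]
tool_rot: [2.198, 1.57, 0.339]
contact_force: [0.5, 0.1, -3.2]
opening: 0.0537
```

```bash
python3 - <<'E'
from h import *
np.set_printoptions(precision=4,suppress=True)
s,R=st();print(s['contact_force'],s['torque'])
cv2.imwrite("pics/top3.png",robot.read_camera("top")[:,:,::-1]);cv2.imwrite("pics/side3.png",robot.read_camera("side")[:,:,::-1])
for f in (2,3):
    a=cv2.imread(f"pics/top{f}.png");hsv=cv2.cvtColor(a,cv2.COLOR_BGR2HSV)
    m=((hsv[...,0]>10)&(hsv[...,0]<24)&(hsv[...,1]>85)&(hsv[...,2]>100)).astype(np.uint8)*255
    m[:235]=0;m[320:]=0;m[:,:190]=0;m[:,262:]=0
    m=cv2.morphologyEx(m,cv2.MORPH_OPEN,np.ones((3,3)))
    c=max(cv2.findContours(m,0,1)[0],key=cv2.contourArea);print(cv2.minAreaRect(c),cv2.boxPoints(cv2.minAreaRect(c)).tolist())
yw=-0.29
ph=np.array([.5109,.2189])-.117*np.array([-np.sin(yw),np.cos(yw)])
print("head by gripper",ph,"by cam",onz("top",(248.6,290.6),.022))
plan([.5421,.108,.1],0.185)
a=cv2.imread("pics/top3.png")
cv2.imwrite("pics/top3B.png",cv2.resize(a[205:320,120:270],None,fx=5,fy=5,interpolation=cv2.INTER_CUBIC))
a=cv2.imread("pics/side3.png")
cv2.imwrite("pics/side3B.png",cv2.resize(a[130:240,200:340],None,fx=5,fy=5,interpolation=cv2.INTER_CUBIC))
E
```

```text
[ 0.5072  0.1381 -3.2147] [-0.1102  0.0721  0.0425]
((218.20449829101562, 280.9287109375), (30.320363998413086, 25.988882064819336), 17.650123596191406) [[199.81800842285156, 288.71484375], [207.6979217529297, 263.9493408203125], [236.5909881591797, 273.142578125], [228.71107482910156, 297.9080810546875]]
((213.96218872070312, 279.11962890625), (31.317659378051758, 27.352764129638672), 17.52556800842285) [[194.91180419921875, 287.4458312988281], [203.14859008789062, 261.3627014160156], [233.0125732421875, 270.7934265136719], [224.77578735351562, 296.8765563964844]]
head by gripper [0.4774 0.1068] by cam [0.4741 0.1073 0.022 ]
t 3.525 yaw -0.2890122753157392 dyaw 0.4740122753157392 d mm [-42.7716  62.4254  97.0231] units [-0.1069  0.1561  0.2426] twist -0.4526483802164178 q [0.2671 0.5836 1.6492 0.0001 0.9095 0.5561]
```

View pics/top3B.png

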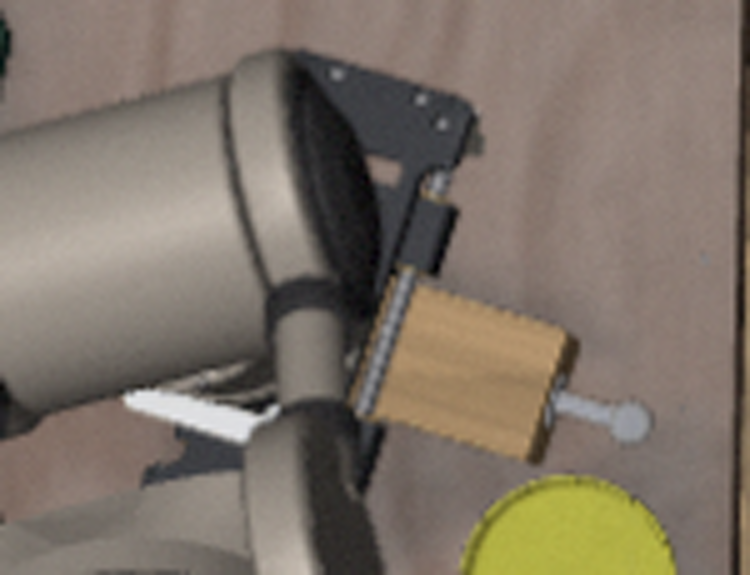

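View pics/side3B.png

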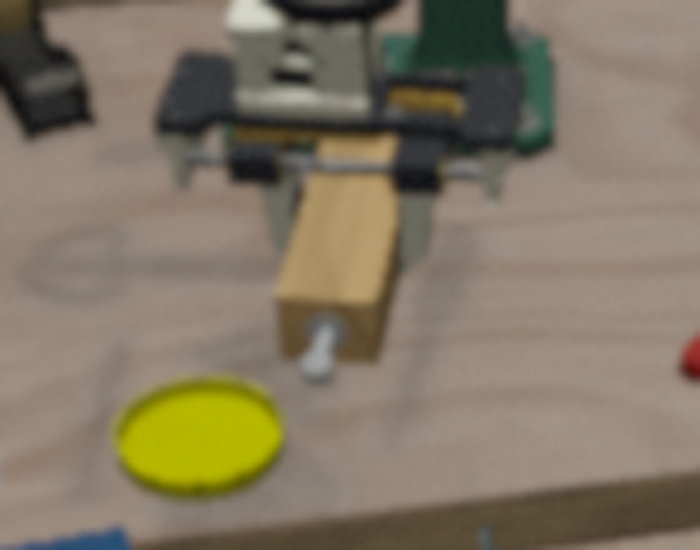

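```bash
python3 - <<'E'
from h import *
np.set_printoptions(precision=4,suppress=True)
plan([.489,.1176,.058],0.185)
E
```

```text
t 3.525 yaw -0.2890122753157392 dyaw 0.4740122753157392 d mm [ -0.7381   8.8166 102.9436] units [-0.0018  0.022   0.2574] twist -0.4526483802164178 q [0.2671 0.5836 1.6492 0.0001 0.9095 0.5561]
```

Emit:
move_arm(
  increments=[
    [0,0.004,0.05,-0.09],
    [0,0.008,0.11,-0.2],
    [0,0.013,0.17,-0.31],
    [0,0.018,0.22,-0.41],
    [0,0.022,0.257,-0.453],
  ],
)

```text
time: 4.15
tool_pos: [0.4887, 0.117, 0.0569]
tool_rot: [-1.685, 1.569, -3.069]
contact_force: [-0.5, 0.5, -2.8]
opening: 0.0537
```

Emit:
move_arm(
  increments=[
    [0,0,0,0],
  ],
)

```text
time: 4.28
tool_pos: [0.4889, 0.1171, 0.0571]
tool_rot: [-1.732, 1.57, -3.119]
contact_force: [0.1, -0.1, -3.6]
opening: 0.0536
```

```bash
python3 - <<'E'
from h import *
np.set_printoptions(precision=4,suppress=True)
cv2.imwrite("pics/top4.png",robot.read_camera("top")[:,:,::-1]);cv2.imwrite("pics/side4.png",robot.read_camera("side")[:,:,::-1])
plan([.489,.1176,.008],0.185)
a=cv2.imread("pics/top4.png")
cv2.imwrite("pics/top4B.png",cv2.resize(a[220:330,230:390],None,fx=5,fy=5,interpolation=cv2.INTER_CUBIC))
a=cv2.imread("pics/side4.png")
cv2.imwrite("pics/side4B.png",cv2.resize(a[170:310,200:350],None,fx=4,fy=4,interpolation=cv2.INTER_CUBIC))
E
```

```text
t 4.375 yaw 0.18394271658573533 dyaw 0.001057283414264587 d mm [49.2661 -0.4158  0.4317] units [ 0.1232 -0.001   0.0011] twist -0.001009631289775711 q [ 0.0842  0.5106  1.7957  0.0004  0.8356 -0.1   ]
```

View pics/top4B.png

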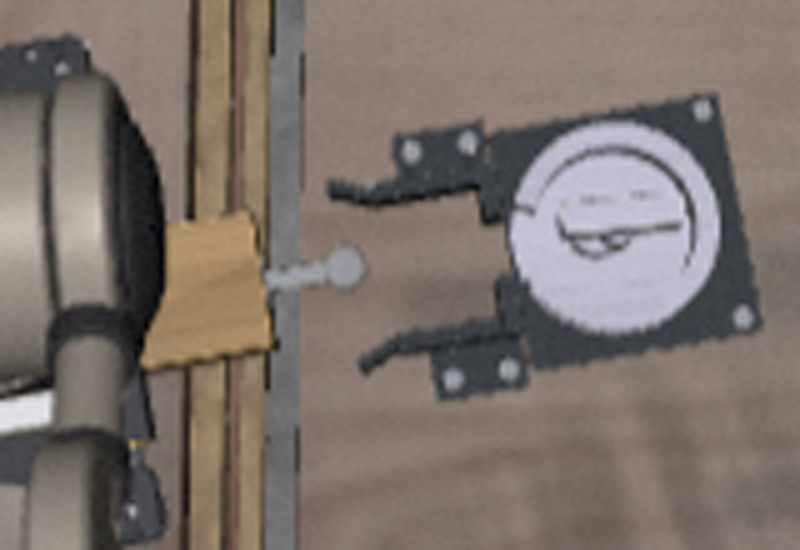

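View pics/side4B.png

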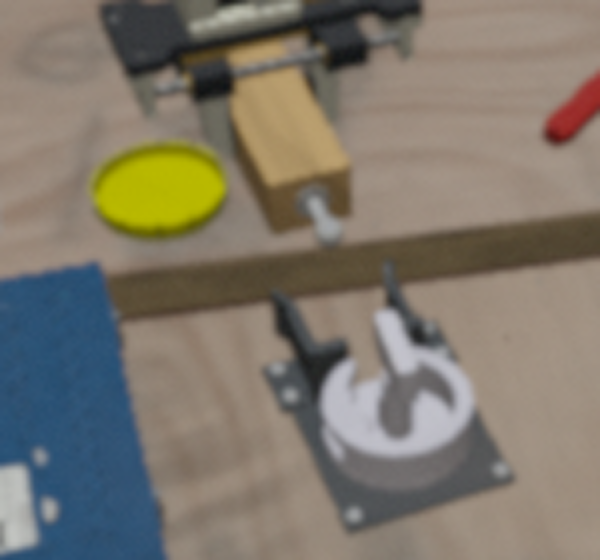

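```bash
python3 - <<'E'
from h import *
np.set_printoptions(precision=4,suppress=True)
h=onz("top",(298.8,273.2),.071)[:2];y=.1839
u=np.array([-np.sin(y),np.cos(y)]);hg=np.array([.4889,.1171])-.117*u
print("cam",h,"grip",hg,"diff",hg-h)
for ax in([.528,-.1083],):
  v=h-np.array(ax)
  for y in(.18,.185,.19): print(y,"lat,along",v@[np.cos(y),np.sin(y)],v@[-np.sin(y),np.cos(y)])
# shoe edges: inner cheeks px, at z=.036
A=lambda x,y:(230+(x-2)/5,220+(y-2)/5)
for nm,q in dict(up=(380,205),up2=(475,188),lo=(430,334),lo2=(500,322)).items():
  for z in(.036,):
    P=onz("top",A(*q),z)[:2]-np.array([.528,-.1083]);y=.185;print(nm,P@[np.cos(y),np.sin(y)],P@[-np.sin(y),np.cos(y)])
E
```

```text
cam [0.5067 0.0018] grip [0.5103 0.0021] diff [0.0036 0.0003]
0.18 lat,along -0.0012308153278574505 0.11208784750608478
0.185 lat,along -0.0006703630403280501 0.11209260046190724
0.19 lat,along -0.00010989399375755788 0.11209455110855629
up 0.025863939620100366 0.09421845308923217
up2 0.02585017197175601 0.0542610741305811
lo -0.030309843697882262 0.08331502120516093
lo2 -0.030571452236912447 0.05409856764088475
```

Emit:
move_arm(
  increments=[
    [0.04,0.001,0,0],
    [0.08,0.001,0,0],
    [0.11,0.0013,0,0],
    [0.12,0.0013,0,0],
    [0.12,0.0013,0,0],
  ],
)

```text
time: 5.0
tool_pos: [0.4907, 0.1181, 0.0099]
tool_rot: [1.481, 1.569, 0.095]
contact_force: [0.1, -0.7, -1.4]
opening: 0.0537
```

Emit:
move_arm(
  increments=[
    [0,0,0,0],
    [0,0,0,0],
  ],
)

```text
time: 5.25
tool_pos: [0.49, 0.118, 0.0098]
tool_rot: [1.799, 1.57, 0.414]
contact_force: [0.6, 0.5, -0.8]
opening: 0.0536
```

```bash
python3 - <<'E'
from h import *
np.set_printoptions(precision=4,suppress=True)
print(robot.observe())
cv2.imwrite("pics/top5.png",robot.read_camera("top")[:,:,::-1])
a=cv2.imread("pics/top5.png")
cv2.imwrite("pics/top5B.png",cv2.resize(a[220:330,230:390],None,fx=5,fy=5,interpolation=cv2.INTER_CUBIC))
E
```

```text
{'time': 5.25, 'qpos': array([ 0.0841,  0.5905,  1.8285,  0.0003,  0.722 , -0.1014]), 'qvel': array([ 0.0007,  0.0027, -0.    , -0.0007, -0.0012,  0.0021]), 'joint_efforts': array([  0.1709, -46.3868, -14.673 ,   0.0658,   0.3346,  -0.001 ]), 'tool_pos': array([0.49  , 0.118 , 0.0098]), 'tool_rot': array([1.7992, 1.5702, 0.4136]), 'contact_force': array([ 0.5789,  0.5183, -0.8089]), 'torque': array([-0.1115, -0.0356,  0.0436]), 'opening': 0.053648423950770595}
```

View pics/top5B.png

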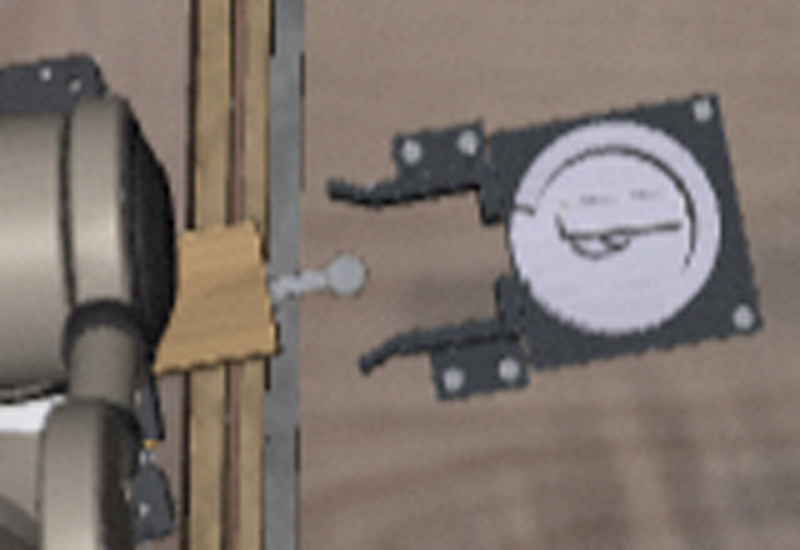

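```bash
python3 - <<'E'
from h import *
np.set_printoptions(precision=4,suppress=True)
h=onz("top",(299,274.3),.0235)[:2];y=.185
v=h-np.array([.528,-.1083]);print(h,v@[np.cos(y),np.sin(y)],v@[-np.sin(y),np.cos(y)])
plan([.4886,.1176,.011],0.185)
E
```

```text
[0.5087 0.0028] 0.0014566931591846646 0.11275651632468157
t 5.3 yaw 0.1851972326134255 dyaw -0.0001972326134254132 d mm [-1.2089 -1.4456  0.1144] units [-0.003  -0.0036  0.0003] twist 0.0001883432721935246 q [ 0.084   0.5905  1.8285  0.0003  0.722  -0.1014]
```

Emit:
move_arm(
  increments=[
    [-0.003,-0.0037,0,0],
    [-0.003,-0.0037,0.025,0],
    [-0.003,-0.0037,0.05,0],
    [-0.003,-0.0037,0.075,0],
    [-0.003,-0.0037,0.075,0],
  ],
)

```text
time: 5.92
tool_pos: [0.4941, 0.0871, 0.0107]
tool_rot: [-2.088, 1.571, 2.808]
contact_force: [0.3, -0.1, -3.2]
opening: 0.0535
```

```bash
python3 - <<'E'
from h import *
np.set_printoptions(precision=4,suppress=True)
cv2.imwrite("pics/top6.png",robot.read_camera("top")[:,:,::-1])
a=cv2.imread("pics/top6.png")
cv2.imwrite("pics/top6B.png",cv2.resize(a[220:330,230:390],None,fx=5,fy=5,interpolation=cv2.INTER_CUBIC))
plan([.4886,.1176,.011],0.185)
E
```

```text
t 5.975 yaw 0.18407921454119336 dyaw 0.0009207854588066944 d mm [ -0.3285   0.1829 -30.467 ] units [-0.0008  0.0005 -0.0762] twist -0.0008792853437773452 q [ 0.0226  0.5865  1.8338  0.0002  0.7214 -0.1617]
```

View pics/top6B.png

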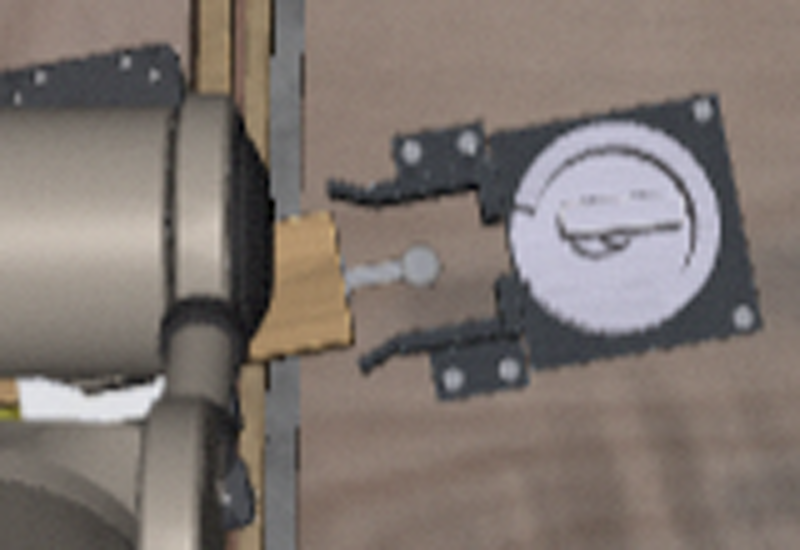

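Emit:
move_arm(
  increments=[
    [0,0,0.01,0],
    [0,0,0.02,0],
    [0,0,0.03,0],
    [0,0,0.04,0],
    [0,0,0.04,0],
  ],
)

```text
time: 6.6
tool_pos: [0.497, 0.0722, 0.0107]
tool_rot: [2.044, 1.571, 0.658]
contact_force: [1.0, -0.9, -2.8]
opening: 0.0537
```

Emit:
move_arm(
  increments=[
    [0,0,0.005,0],
    [0,0,0.01,0],
    [0,0,0.015,0],
    [0,0,0.02,0],
    [0,0,0.02,0],
  ],
)

```text
time: 7.22
tool_pos: [0.4984, 0.0644, 0.0107]
tool_rot: [2.015, 1.571, 0.629]
contact_force: [-0.3, -0.2, -2.8]
opening: 0.0537
```

```bash
python3 - <<'E'
from h import *
np.set_printoptions(precision=4,suppress=True)
s=robot.observe();print(s['contact_force'],s['torque'])
cv2.imwrite("pics/top7.png",robot.read_camera("top")[:,:,::-1])
a=cv2.imread("pics/top7.png")
cv2.imwrite("pics/top7B.png",cv2.resize(a[220:330,230:390],None,fx=5,fy=5,interpolation=cv2.INTER_CUBIC))
plan([.4886,.1176,.011],0.185)
E
```

```text
[-0.3362 -0.1946 -2.8164] [-0.1069 -0.0048  0.0628]
t 7.275 yaw 0.1851533878910584 dyaw -0.00015338789105845407 d mm [ -0.2648   0.1366 -54.0103] units [-0.0007  0.0003 -0.135 ] twist 0.0001464746464343646 q [-0.024   0.5873  1.8316  0.0001  0.7226 -0.2092]
```

View pics/top7B.png

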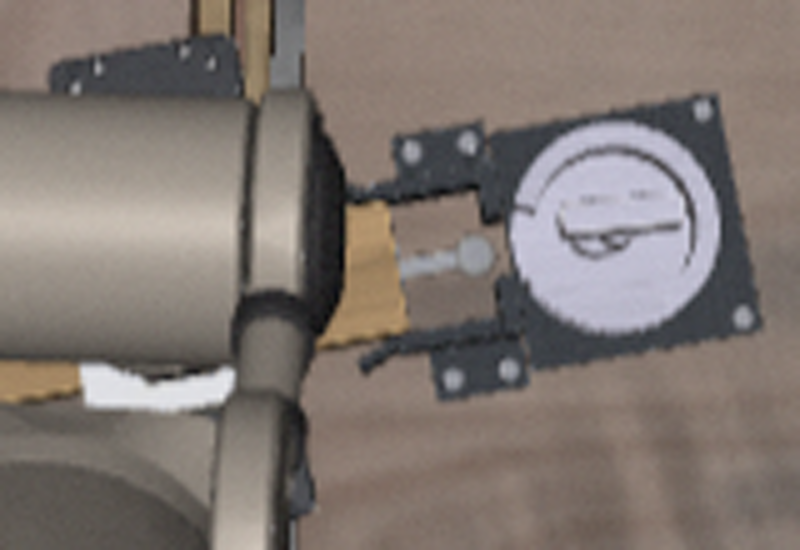

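Emit:
move_arm(
  increments=[
    [0,0,0.007,0],
    [0,0,0.014,0],
    [0,0,0.021,0],
    [0,0,0.028,0],
    [0,0,0.035,0],
  ],
)

```text
time: 7.9
tool_pos: [0.501, 0.0506, 0.0107]
tool_rot: [2.055, 1.571, 0.669]
contact_force: [1.2, 0.9, -1.7]
opening: 0.0539
```

Emit:
move_arm(
  increments=[
    [0,0,0.005,0],
    [0,0,0.01,0],
    [0,0,0.015,0],
    [0,0,0.02,0],
    [0,0,0.02,0],
  ],
)

```text
time: 8.52
tool_pos: [0.5025, 0.0428, 0.0107]
tool_rot: [1.646, 1.571, 0.26]
contact_force: [-0.1, -0.1, -2.4]
opening: 0.054
```

```bash
python3 - <<'E'
from h import *
np.set_printoptions(precision=4,suppress=True)
s=robot.observe();print(s['contact_force'],s['torque'])
cv2.imwrite("pics/top8.png",robot.read_camera("top")[:,:,::-1])
a=cv2.imread("pics/top8.png")
cv2.imwrite("pics/top8B.png",cv2.resize(a[220:330,230:390],None,fx=5,fy=5,interpolation=cv2.INTER_CUBIC))
plan([.4886,.1176,.011],0.185)
E
```

```text
[-0.0685 -0.1231 -2.4121] [-0.0664 -0.0328 -0.0152]
t 8.575 yaw 0.18519041373108452 dyaw -0.00019041373108441562 d mm [ -0.2568   0.1203 -75.9858] units [-0.0006  0.0003 -0.19  ] twist 0.00018183171920793377 q [-0.067   0.5894  1.8268  0.0001  0.7253 -0.2523]
```

View pics/top8B.png

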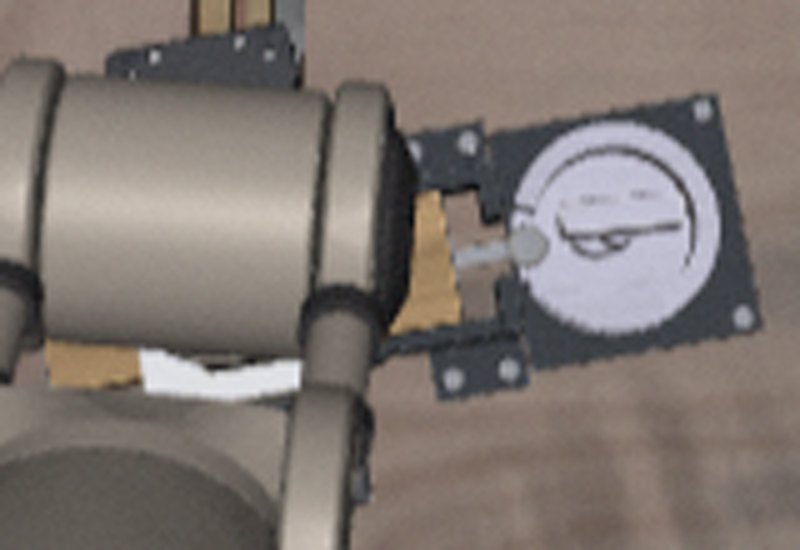

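Emit:
move_arm(
  increments=[
    [0,0,0.004,0],
    [0,0,0.008,0],
    [0,0,0.012,0],
    [0,0,0.016,0],
    [0,0,0.018,0],
  ],
)

```text
time: 9.2
tool_pos: [0.5038, 0.0357, 0.0107]
tool_rot: [2.078, 1.571, 0.693]
contact_force: [1.3, 0.6, -3.3]
opening: 0.0537
```

Emit:
move_arm(
  increments=[
    [0,0,0.001,0],
    [0,0,0.002,0],
    [0,0,0.003,0],
  ],
)

```text
time: 9.57
tool_pos: [0.504, 0.0347, 0.0107]
tool_rot: [2.254, 1.571, 0.869]
contact_force: [0.5, 0.3, -4.4]
opening: 0.0538
```

Emit:
move_arm(
  increments=[
    [0,0,0.001,0],
    [0,0,0.002,0],
    [0,0,0.003,0],
  ],
)

```text
time: 9.95
tool_pos: [0.5042, 0.0335, 0.0107]
tool_rot: [2.021, 1.571, 0.635]
contact_force: [-0.2, 0.1, -3.3]
opening: 0.054
```

Emit:
move_arm(
  increments=[
    [0,0,0.001,0],
    [0,0,0.002,0],
    [0,0,0.003,0],
    [0,0,0.003,0],
  ],
)

```text
time: 10.45
tool_pos: [0.5044, 0.0324, 0.0107]
tool_rot: [2.838, 1.571, 1.452]
contact_force: [0.5, 1.1, -3.3]
opening: 0.0537
```

Emit:
move_arm(
  increments=[
    [0,0,0.001,0],
    [0,0,0.002,0],
    [0,0,0.003,0],
    [0,0,0.003,0],
  ],
)

```text
time: 10.95
tool_pos: [0.5044, 0.0322, 0.0108]
tool_rot: [3.138, 1.569, 1.753]
contact_force: [-0.1, 7.9, -2.5]
opening: 0.0538
```

Emit:
move_arm(
  increments=[
    [0,0,-0.002,0],
    [0.003,0,-0.002,0],
    [0.005,0,-0.002,0],
    [0.005,0,-0.002,0],
  ],
)

```text
time: 11.45
tool_pos: [0.5044, 0.0322, 0.0086]
tool_rot: [3.134, 1.57, 1.749]
contact_force: [0.6, 5.4, -1.9]
opening: 0.0539
```

```bash
python3 - <<'E'
from h import *
np.set_printoptions(precision=4,suppress=True)
s=robot.observe();print(s['contact_force'],s['torque'])
cv2.imwrite("pics/top9.png",robot.read_camera("top")[:,:,::-1])
cv2.imwrite("pics/side9.png",robot.read_camera("side")[:,:,::-1])
a=cv2.imread("pics/top9.png")
a=cv2.resize(a[220:330,290:390],None,fx=4,fy=4,interpolation=cv2.INTER_CUBIC)
b=cv2.imread("pics/side9.png");b=cv2.resize(b[190:300,225:325],None,fx=4,fy=4,interpolation=cv2.INTER_CUBIC)
cv2.imwrite("pics/c9.png",np.hstack([a,b]))
plan([.4886,.1176,.011],0.185)
E
```

```text
[ 0.5592  5.4451 -1.8987] [ 0.7425 -0.0256  0.0867]
t 11.55 yaw 0.1852917948416204 dyaw -0.00029179484162034086 d mm [ -2.3113   0.1463 -86.8286] units [-0.0058  0.0004 -0.2171] twist 0.00027864354847556376 q [-0.0882  0.5946  1.8245  0.0008  0.7226 -0.2741]
```

View pics/c9.png

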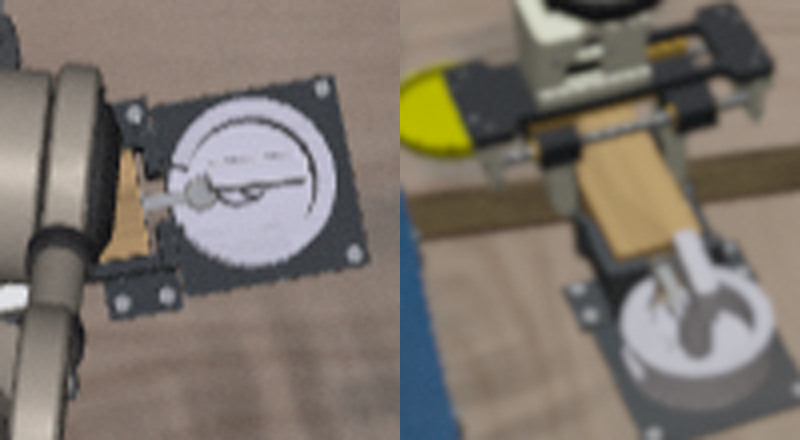

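Emit:
move_arm(
  increments=[
    [0,0,0,0],
    [0,0,0,0],
    [0,0,0,0],
    [0,0,0,0],
  ],
  gripper=0,
)

```text
time: 12.05
tool_pos: [0.5046, 0.0318, 0.0088]
tool_rot: [1.193, 1.571, -0.192]
contact_force: [-0.9, 0.1, -0.0]
opening: 0.0888
```

Emit:
move_arm(
  increments=[
    [-0.06,0,0,0],
    [-0.14,0,0,0],
    [-0.22,0,0,0],
    [-0.28,0,0,0],
    [-0.28,0,0,0],
  ],
)

```text
time: 12.68
tool_pos: [0.5056, 0.0318, 0.1223]
tool_rot: [1.303, 1.567, -0.082]
contact_force: [-0.2, -0.1, 0.5]
opening: 0.0917
```

```bash
python3 - <<'E'
from h import *
np.set_printoptions(precision=4,suppress=True)
s=robot.observe();print(s['contact_force'],s['torque'],s['opening'])
plan([.531,-.109,.12],0.185)
E
```

```text
[-0.1621 -0.0817  0.5217] [-0.1096  0.0699  0.0273] 0.09170696904714548
t 12.675 yaw 0.18537585951044735 dyaw -0.00037585951044727395 d mm [  2.459   -1.0179 143.0613] units [ 0.0061 -0.0025  0.3577] twist 0.00035891939397470114 q [-0.0886  0.4188  1.7254  0.      0.9933 -0.274 ]
```

Emit:
move_arm(
  increments=[
    [0,0,0.08,0.01],
    [0,0,0.17,0.02],
    [0,-0.001,0.26,0.038],
    [0,-0.0025,0.33,0.038],
    [0,-0.0025,0.3577,0.038],
  ],
)

```text
time: 13.3
tool_pos: [0.5294, -0.11, 0.1194]
tool_rot: [-2.072, 1.569, 2.784]
contact_force: [0.9, -0.0, -0.4]
opening: 0.0917
```

```bash
python3 - <<'E'
from h import *
np.set_printoptions(precision=4,suppress=True)
s=robot.observe();print(s['contact_force'],s['torque'],s['opening'])
plan([.531,-.109,.053],0.145)
b=robot.read_camera("side")[:,:,::-1];b=cv2.resize(b[150:310,205:345],None,fx=4,fy=4,interpolation=cv2.INTER_CUBIC)
cv2.imwrite("pics/s10.png",b)
E
```

```text
[ 0.864  -0.0486 -0.4207] [-0.067  -0.0181 -0.0001] 0.09172639206252418
t 13.3 yaw 0.1438262084750306 dyaw 0.0011737915249694364 d mm [66.3595  1.8418 -0.7425] units [ 0.1659  0.0046 -0.0019] twist -0.0011208883401495583 q [-0.3467  0.48    1.6288  0.      1.0346 -0.4906]
```

View pics/s10.png

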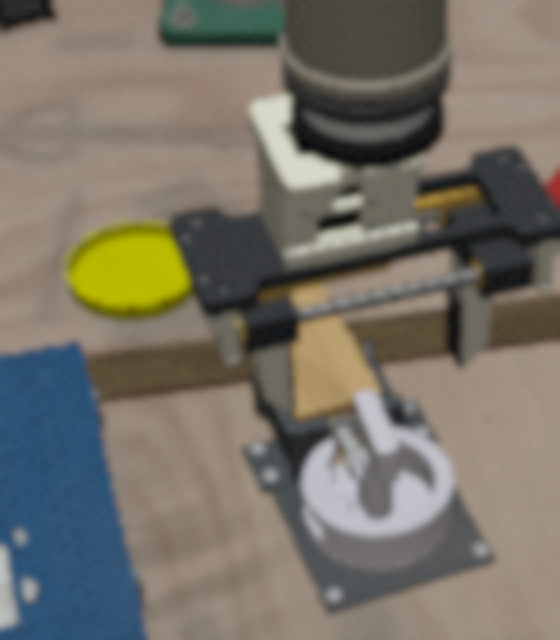

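Emit:
move_arm(
  increments=[
    [0.05,0.003,-0.001,0],
    [0.1,0.003,-0.001,0],
    [0.14,0.003,-0.001,0],
    [0.166,0.003,-0.001,0],
    [0.166,0.003,-0.001,0],
  ],
)

```text
time: 13.98
tool_pos: [0.5306, -0.1079, 0.0536]
tool_rot: [-2.146, 1.569, 2.713]
contact_force: [0.3, -0.2, -0.4]
opening: 0.0919
```

Emit:
move_arm(
  increments=[
    [0,0,0,0],
    [0,0,0,0],
    [0,0,0,0],
    [0,0,0,0],
    [0,0,0,0],
  ],
  gripper=1,
  squeeze=30,
)

```text
time: 14.6
tool_pos: [0.5311, -0.1083, 0.0544]
tool_rot: [1.458, 1.571, 0.032]
contact_force: [-0.0, -0.2, -0.3]
opening: 0.0464
```

Emit:
move_arm(
  increments=[
    [0,0,0,0],
    [0,0,0,0],
    [0,0,0,0],
  ],
  squeeze=60,
)

```text
time: 14.98
tool_pos: [0.5315, -0.1083, 0.0544]
tool_rot: [1.422, 1.57, -0.003]
contact_force: [5.8, 2.0, -2.5]
opening: 0.0166
```

```bash
python3 - <<'E'
from h import *
np.set_printoptions(precision=4,suppress=True)
s=robot.observe();print(s['contact_force'],s['torque'],s['opening'])
plan([.531,-.109,.053],0.145)
E
```

```text
[ 5.7856  2.0317 -2.463 ] [ 0.3203 -0.6315 -0.0169] 0.016622513424273986
t 14.975 yaw 0.14538962756606258 dyaw -0.0003896275660626447 d mm [ 1.399  -0.5915  0.5936] units [ 0.0035 -0.0015  0.0015] twist 0.00037206691862240346 q [-0.3426  0.5691  1.6892  0.0005  0.8821 -0.4883]
```

Emit:
move_arm(
  increments=[
    [0,0,0,0],
    [0,0,0,0],
    [0,0,0,0],
    [0,0,0,0],
  ],
)

```text
time: 15.48
tool_pos: [0.5317, -0.1083, 0.0546]
tool_rot: [1.355, 1.569, -0.07]
contact_force: [4.4, 1.5, 0.3]
opening: 0.0128
```

```bash
python3 - <<'E'
from h import *
np.set_printoptions(precision=4,suppress=True)
s=robot.observe();print(s['contact_force'],s['torque'],s['opening'])
plan([.531,-.109,.053],0.145)
E
```

```text
[4.4313 1.4647 0.3317] [ 0.2274 -0.8038 -0.1729] 0.012833987851762091
t 15.475 yaw 0.14536317788497496 dyaw -0.0003631778849748635 d mm [ 1.5529 -0.7644  0.5581] units [ 0.0039 -0.0019  0.0014] twist 0.00034680933369245583 q [-0.3425  0.5689  1.6889  0.0006  0.8822 -0.4883]
```

Emit:
move_arm(
  increments=[
    [0,0.0015,0,0.03],
    [0,0.0015,0,0.08],
    [0,0.0015,0,0.13],
    [0,0.0015,0,0.18],
    [0,0.0015,0,0.23],
  ],
)

```text
time: 16.1
tool_pos: [0.5316, -0.1082, 0.0546]
tool_rot: [0.406, 1.571, -1.262]
contact_force: [3.1, 1.6, 3.9]
opening: 0.0127
```

```bash
cat > o.py <<'E'
from h import *
np.set_printoptions(precision=4,suppress=True)
s,R=st();print(s['contact_force'],"tool frame",R.T@s['contact_force'],s['torque'],s['opening'],s['tool_pos'])
plan([.5315,-.109,.053],0.145)
E
python3 o.py
```

```text
[3.0998 1.5724 3.8681] tool frame [-3.8682  2.9332 -1.8646] [ 0.2339 -0.3299  0.2528] 0.01274790466261278 [ 0.5316 -0.1082  0.0546]
t 16.1 yaw -0.09712866159264512 dyaw 0.24212866159264523 d mm [ 1.5934 -0.0671  0.7801] units [ 0.004  -0.0002  0.002 ] twist -0.23121584014016544 q [-0.342   0.5695  1.6877 -0.0003  0.8842 -0.2447]
```

Emit:
move_arm(
  increments=[
    [0,0.001,0,0.05],
    [0,0.001,0,0.1],
    [0,0.001,0,0.15],
    [0,0.001,0,0.2],
    [0,0.001,0,0.25],
  ],
)

```text
time: 16.73
tool_pos: [0.5317, -0.1082, 0.0546]
tool_rot: [-1.048, 1.57, -2.978]
contact_force: [1.7, 1.0, 3.2]
opening: 0.0127
```

```bash
python3 o.py
```

```text
[1.6522 1.0124 3.1822] tool frame [-3.1835  1.1894 -1.527 ] [ 0.2531 -0.0567  0.29  ] 0.012688662841030136 [ 0.5317 -0.1082  0.0546]
t 16.725 yaw -0.35888666567458416 dyaw 0.5038866656745844 d mm [1.5849 0.1237 0.7767] units [0.004  0.0003 0.0019] twist -0.4811763216012202 q [-0.3419  0.5699  1.687  -0.0004  0.8854  0.0173]
```

Torque is 0.29 at about 0.54 rad, so the wall has begun to draw. I'll carry on in smaller steps.

Emit:
move_arm(
  increments=[
    [0,0,0,0.04],
    [0,0,0,0.08],
    [0,0,0,0.12],
    [0,0,0,0.16],
    [0,0,0,0.2],
  ],
)

```text
time: 17.35
tool_pos: [0.5317, -0.1083, 0.0546]
tool_rot: [-0.781, 1.57, -2.92]
contact_force: [1.5, 1.4, 3.8]
opening: 0.0126
```

```bash
python3 o.py
```

```text
[1.4579 1.4186 3.8251] tool frame [-3.8262  0.464  -1.9783] [ 0.2473 -0.1165  0.2713] 0.012571615407562221 [ 0.5317 -0.1083  0.0546]
t 17.35 yaw -0.5679983979481072 dyaw 0.7129983979481072 d mm [1.588  0.2641 0.7181] units [0.004  0.0007 0.0018] twist -0.6808633167002612 q [-0.3419  0.5698  1.687  -0.0005  0.8853  0.2264]
```

Emit:
move_arm(
  increments=[
    [0,0,0,0.03],
    [0,0,0,0.06],
    [0,0,0,0.09],
    [0,0,0,0.12],
  ],
)

```text
time: 17.85
tool_pos: [0.5317, -0.1083, 0.0546]
tool_rot: [-0.827, 1.57, -3.091]
contact_force: [0.6, 2.0, 5.6]
opening: 0.0127
```

```bash
python3 o.py
```

```text
[0.6392 1.9562 5.6252] tool frame [-5.6256 -0.7611 -1.9109] [0.2752 0.0165 0.3069] 0.012696972071543933 [ 0.5317 -0.1083  0.0546]
t 17.85 yaw -0.6934899672451391 dyaw 0.8384899672451391 d mm [1.5873 0.316  0.6956] units [0.004  0.0008 0.0017] twist -0.8006989381201518 q [-0.342   0.5699  1.6869 -0.0003  0.8853  0.3516]
```

Emit:
move_arm(
  increments=[
    [0,0,0,0.02],
    [0,0,0,0.04],
    [0,0,0,0.06],
  ],
)

```text
time: 18.23
tool_pos: [0.5317, -0.1083, 0.0546]
tool_rot: [-0.731, 1.57, -3.057]
contact_force: [1.3, 1.9, 6.0]
opening: 0.0127
```

```bash
python3 o.py
```

```text
[1.3359 1.8824 5.9761] tool frame [-5.977  -0.3215 -2.2835] [0.3289 0.0924 0.2828] 0.012682776444208373 [ 0.5317 -0.1083  0.0546]
t 18.225 yaw -0.7559183962668355 dyaw 0.9009183962668357 d mm [1.5803 0.3876 0.6647] units [0.004  0.001  0.0017] twist -0.8603136965297391 q [-0.342   0.5698  1.687  -0.0003  0.8853  0.4141]
```

Emit:
move_arm(
  increments=[
    [0,0,0,0.02],
    [0,0,0,0.04],
    [0,0,0,0.06],
  ],
)

```text
time: 18.6
tool_pos: [0.5317, -0.1083, 0.0546]
tool_rot: [-0.671, 1.57, -3.06]
contact_force: [1.6, 1.6, 6.0]
opening: 0.0125
```

```bash
python3 o.py
```

```text
[1.6107 1.6205 6.0461] tool frame [-6.047  -0.0852 -2.2808] [ 0.2874 -0.0079  0.2786] 0.01246469467016255 [ 0.5317 -0.1083  0.0546]
t 18.6 yaw -0.8188021052258364 dyaw 0.9638021052258363 d mm [1.5914 0.392  0.643 ] units [0.004  0.001  0.0016] twist -0.9203632152544013 q [-0.342   0.5699  1.6869 -0.0003  0.8853  0.4769]
```

Cam is at about 1.00 rad with torque still near free turning, 0.28.

Emit:
move_arm(
  increments=[
    [0,0,0,0.02],
    [0,0,0,0.04],
    [0,0,0,0.05],
  ],
)

```text
time: 18.98
tool_pos: [0.5317, -0.1083, 0.0546]
tool_rot: [-0.611, 1.57, -3.052]
contact_force: [1.3, 1.0, 6.3]
opening: 0.0125
```

```bash
python3 o.py
```

```text
[1.2991 0.9799 6.3393] tool frame [-6.34    0.0854 -1.6222] [0.2493 0.0328 0.287 ] 0.012529121086713479 [ 0.5317 -0.1083  0.0546]
t 18.975 yaw -0.8709274729452703 dyaw 1.01592747294527 d mm [1.5778 0.4215 0.6225] units [0.0039 0.0011 0.0016] twist -0.970139274852585 q [-0.342   0.5699  1.6869 -0.0003  0.8852  0.5291]
```

Emit:
move_arm(
  increments=[
    [0,0,0,0.02],
    [0,0,0,0.04],
    [0,0,0,0.05],
  ],
)

```text
time: 19.35
tool_pos: [0.5317, -0.1083, 0.0546]
tool_rot: [-0.525, 1.57, -3.019]
contact_force: [1.1, 1.6, 4.9]
opening: 0.0124
```

```bash
python3 o.py
```

```text
[1.1323 1.5842 4.9172] tool frame [-4.9179 -0.5818 -1.8565] [0.2946 0.0149 0.2986] 0.01240831692603549 [ 0.5317 -0.1083  0.0546]
t 19.35 yaw -0.923279201283155 dyaw 1.068279201283155 d mm [1.5769 0.4478 0.597 ] units [0.0039 0.0011 0.0015] twist -1.0201314929188556 q [-0.342   0.5699  1.6869 -0.0003  0.8852  0.5814]
```

Emit:
move_arm(
  increments=[
    [0,0,0,0.02],
    [0,0,0,0.04],
    [0,0,0,0.04],
  ],
)

```text
time: 19.73
tool_pos: [0.5317, -0.1083, 0.0546]
tool_rot: [-0.552, 1.57, -3.088]
contact_force: [0.4, 0.9, 5.1]
opening: 0.013
```

```bash
python3 o.py
```

```text
[0.3538 0.9263 5.1175] tool frame [-5.1177 -0.5614 -0.8161] [0.3187 0.0103 0.1909] 0.012991020405638796 [ 0.5317 -0.1083  0.0546]
t 19.725 yaw -0.9651273998682743 dyaw 1.1101273998682744 d mm [1.5911 0.4677 0.5751] units [0.004  0.0012 0.0014] twist -1.0600935789047337 q [-0.3421  0.5698  1.687  -0.0002  0.8852  0.6232]
```

Emit:
move_arm(
  increments=[
    [0,0,0,0.02],
    [0,0,0,0.04],
    [0,0,0,0.04],
  ],
)

```text
time: 20.1
tool_pos: [0.5317, -0.1083, 0.0546]
tool_rot: [-0.545, 1.57, -3.122]
contact_force: [0.7, 1.4, 6.2]
opening: 0.0127
```

```bash
python3 o.py
```

```text
[0.6662 1.421  6.156 ] tool frame [-6.1564 -0.8465 -1.32  ] [ 0.313  -0.0105  0.2503] 0.0127337639117104 [ 0.5317 -0.1083  0.0546]
t 20.1 yaw -1.0069678815936247 dyaw 1.1519678815936247 d mm [1.5872 0.5042 0.5729] units [0.004  0.0013 0.0014] twist -1.1000482958323474 q [-0.342   0.5699  1.687  -0.0002  0.8852  0.6651]
```

Emit:
move_arm(
  increments=[
    [0,0,0,0.02],
    [0,0,0,0.04],
  ],
)

```text
time: 20.35
tool_pos: [0.5317, -0.1083, 0.0546]
tool_rot: [-0.317, 1.57, -2.937]
contact_force: [-0.1, 0.9, 5.1]
opening: 0.0131
```

```bash
python3 o.py
```

```text
[-0.0525  0.8933  5.0626] tool frame [-5.0626 -0.8014 -0.3973] [ 0.3658 -0.0257  0.3462] 0.01309458166606504 [ 0.5317 -0.1083  0.0546]
t 20.35 yaw -1.0489721729040835 dyaw 1.1939721729040835 d mm [1.5813 0.5163 0.5485] units [0.004  0.0013 0.0014] twist -1.1401594393911363 q [-0.342   0.5699  1.6869 -0.0003  0.8852  0.7072]
```

Emit:
move_arm(
  increments=[
    [0,0,0,0.02],
    [0,0,0,0.04],
  ],
)

```text
time: 20.6
tool_pos: [0.5317, -0.1083, 0.0546]
tool_rot: [-0.267, 1.57, -2.929]
contact_force: [1.2, 1.6, 5.7]
opening: 0.0124
```

```bash
python3 o.py
```

```text
[1.1826 1.6286 5.7296] tool frame [-5.7305 -0.8992 -1.7977] [ 0.3467 -0.0092  0.5079] 0.0123652321576981 [ 0.5317 -0.1083  0.0546]
t 20.6 yaw -1.0906860644044358 dyaw 1.2356860644044358 d mm [1.5731 0.5842 0.4976] units [0.0039 0.0015 0.0012] twist -1.1799932715584167 q [-0.3419  0.5699  1.687  -0.0004  0.8853  0.749 ]
```

Emit:
move_arm(
  increments=[
    [0,0,0,0],
  ],
)

```text
time: 20.72
tool_pos: [0.5317, -0.1083, 0.0546]
tool_rot: [-0.262, 1.57, -2.923]
contact_force: [0.2, 1.6, 5.1]
opening: 0.0123
```

```bash
python3 o.py
```

```text
[0.2086 1.5996 5.0941] tool frame [-5.0944 -1.3228 -0.9217] [ 0.2886 -0.0146  0.3368] 0.012279133973068432 [ 0.5317 -0.1083  0.0546]
t 20.725 yaw -1.090375042975632 dyaw 1.2353750429756323 d mm [1.5951 0.563  0.5255] units [0.004  0.0014 0.0013] twist -1.1796962679716072 q [-0.342   0.5698  1.687  -0.0004  0.8852  0.7486]
```

Emit:
move_arm(
  increments=[
    [0,0,0,0.005],
  ],
)

```text
time: 20.85
tool_pos: [0.5317, -0.1083, 0.0546]
tool_rot: [-0.256, 1.57, -2.922]
contact_force: [1.2, 1.3, 5.5]
opening: 0.0128
```

```bash
python3 o.py
```

```text
[1.1915 1.261  5.4714] tool frame [-5.4722 -0.5767 -1.6337] [ 0.3259 -0.0409  0.5056] 0.012754366830632198 [ 0.5317 -0.1083  0.0546]
t 20.85 yaw -1.095489120640328 dyaw 1.2404891206403281 d mm [1.5776 0.5341 0.5145] units [0.0039 0.0013 0.0013] twist -1.1845798524097604 q [-0.342   0.5699  1.6869 -0.0004  0.8852  0.7537]
```

Emit:
move_arm(
  increments=[
    [0,0,0,0.008],
  ],
)

```text
time: 20.98
tool_pos: [0.5317, -0.1083, 0.0546]
tool_rot: [-0.122, 1.57, -2.797]
contact_force: [1.4, 1.7, 5.6]
opening: 0.0125
```

```bash
python3 o.py
```

```text
[1.3779 1.6909 5.6074] tool frame [-5.6085 -0.8898 -1.9886] [0.3446 0.0377 0.5083] 0.012477663690030626 [ 0.5317 -0.1083  0.0546]
t 20.975 yaw -1.10376404401356 dyaw 1.2487640440135603 d mm [1.5997 0.5399 0.5102] units [0.004  0.0013 0.0013] twist -1.1924818221610998 q [-0.342   0.5698  1.6869 -0.0004  0.8852  0.7621]
```

Emit:
move_arm(
  increments=[
    [0,0,0,0.01],
  ],
)

```text
time: 21.1
tool_pos: [0.5317, -0.1083, 0.0546]
tool_rot: [-0.176, 1.57, -2.861]
contact_force: [1.6, 1.3, 5.5]
opening: 0.0125
```

```bash
python3 o.py
```

```text
[1.5508 1.2851 5.4927] tool frame [-5.4939 -0.4705 -1.9549] [ 0.342  -0.0183  0.4512] 0.012516727476728629 [ 0.5317 -0.1083  0.0546]
t 21.1 yaw -1.1142608134523357 dyaw 1.259260813452336 d mm [1.553  0.5834 0.4724] units [0.0039 0.0015 0.0012] twist -1.2025054986171624 q [-0.3419  0.5699  1.687  -0.0005  0.8852  0.7726]
```

```bash
python3 - <<'E'
from h import *
b=robot.read_camera("side")[:,:,::-1];b=cv2.resize(b[190:310,225:335],None,fx=5,fy=5,interpolation=cv2.INTER_CUBIC)
cv2.imwrite("pics/s11.png",b)
E
python3 o.py
```

```text
[-0.2327  1.0683  5.2936] tool frame [-5.2936 -1.062  -0.2586] [0.3325 0.0067 0.4302] 0.012956735400790757 [ 0.5317 -0.1083  0.0546]
t 21.15 yaw -1.114811134788117 dyaw 1.2598111347881171 d mm [1.5872 0.5521 0.4947] units [0.004  0.0014 0.0012] twist -1.2030310167824332 q [-0.342   0.5698  1.687  -0.0004  0.8852  0.7731]
```

View pics/s11.png

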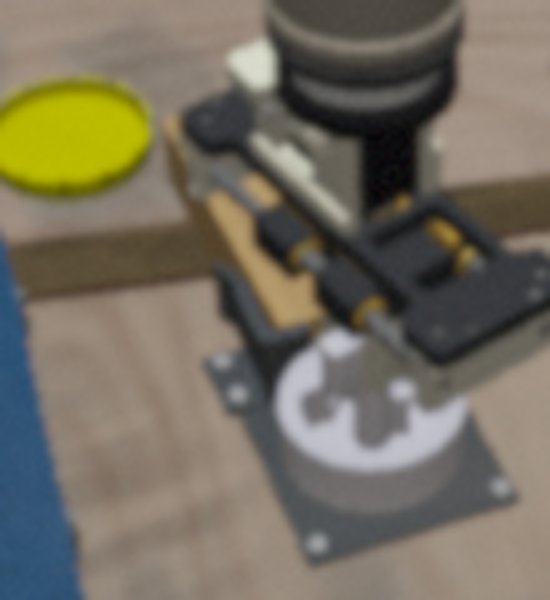

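Emit:
move_arm(
  increments=[
    [0,0,0,0.01],
    [0,0,0,0.02],
  ],
)

```text
time: 21.4
tool_pos: [0.5317, -0.1083, 0.0546]
tool_rot: [-0.134, 1.57, -2.84]
contact_force: [0.6, 0.6, 6.1]
opening: 0.0123
```

```bash
python3 o.py
```

```text
[0.6431 0.6029 6.1175] tool frame [-6.1179 -0.2758 -0.834 ] [0.3422 0.0372 0.4811] 0.012342087493778697 [ 0.5317 -0.1083  0.0546]
t 21.4 yaw -1.1352659716980453 dyaw 1.2802659716980456 d mm [1.5835 0.5818 0.492 ] units [0.004  0.0015 0.0012] twist -1.2225639472085552 q [-0.3419  0.5699  1.687  -0.0004  0.8852  0.7936]
```

Emit:
move_arm(
  increments=[
    [0,0,0,0.006],
    [0,0,0,0.012],
    [0,0,0,0.018],
    [0,0,0,0.024],
  ],
)

```text
time: 21.9
tool_pos: [0.5317, -0.1083, 0.0546]
tool_rot: [0.023, 1.57, -2.708]
contact_force: [1.2, 0.3, 5.6]
opening: 0.0128
```

```bash
python3 o.py; python3 - <<'E'
from h import *
a=robot.read_camera("top")[:,:,::-1];cv2.imwrite("pics/top12.png",a)
a=cv2.resize(a[220:330,250:390],None,fx=5,fy=5,interpolation=cv2.INTER_CUBIC)
cv2.imwrite("pics/t12.png",a);print(robot.observe()['torque'])
E
```

```text
[1.1504 0.3337 5.5611] tool frame [-5.5618  0.1534 -1.1847] [ 0.3831 -0.0182  0.5587] 0.012820433896223319 [ 0.5317 -0.1083  0.0546]
t 21.9 yaw -1.1600595991611136 dyaw 1.3050595991611136 d mm [1.61   0.582  0.4789] units [0.004  0.0015 0.0012] twist -1.2462401174161128 q [-0.3419  0.5698  1.687  -0.0005  0.8852  0.8185]
[0.34565152 0.01540315 0.50204382]
```

View pics/t12.png

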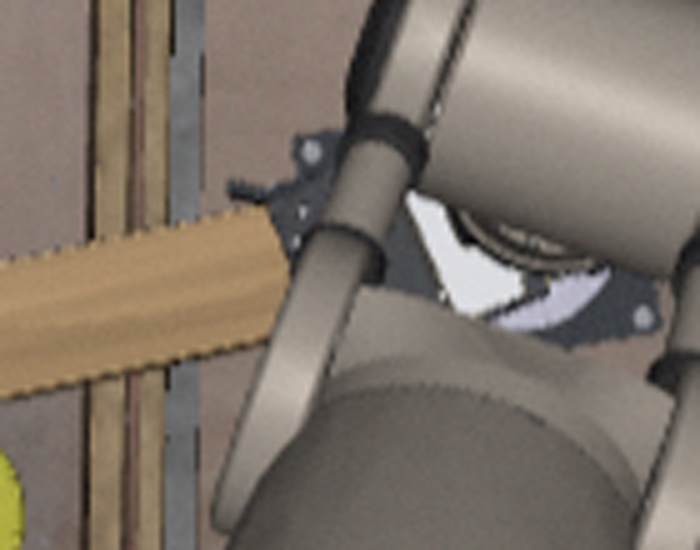

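Emit:
move_arm(
  increments=[
    [0,0,0,0],
    [0,0,0,0],
    [0,0,0,0],
    [0,0,0,0],
    [0,0,0,0],
  ],
  gripper=0.4,
)

```text
time: 22.58
tool_pos: [0.5317, -0.1082, 0.054]
tool_rot: [-0.816, 1.57, 2.736]
contact_force: [0.5, 0.6, -0.1]
opening: 0.0543
```

Emit:
move_arm(
  increments=[
    [-0.05,0,0,0],
    [-0.12,0,0,0],
    [-0.2,0,0,0],
    [-0.28,0,0,0],
    [-0.35,0,0,0],
  ],
)

```text
time: 23.2
tool_pos: [0.5319, -0.1083, 0.1955]
tool_rot: [2.553, 1.571, -0.178]
contact_force: [0.6, -0.2, 0.4]
opening: 0.0555
```

```bash
python3 o.py
```

```text
[ 0.5977 -0.1826  0.3604] tool frame [-0.3602  0.406  -0.4753] [-0.0725  0.13   -0.0067] 0.05547296063690068 [ 0.5319 -0.1083  0.1955]
t 23.2 yaw -1.1603816765967752 dyaw 1.3053816765967752 d mm [142.4595   0.4816   0.7114] units [0.3561 0.0012 0.0018] twist -1.246547678711776 q [-0.342   0.4008  1.5247  0.      1.2158  0.8183]
```

Emit:
move_arm(
  increments=[
    [-0.03,-0.13,0.01,0],
    [-0.06,-0.27,0.02,0],
    [-0.08,-0.42,0.03,0],
    [-0.08,-0.56,0.04,0],
    [-0.08,-0.7,0.05,0],
  ],
)

```text
time: 23.82
tool_pos: [0.4008, 0.1419, 0.2265]
tool_rot: [3.133, 1.57, 0.401]
contact_force: [1.7, 0.7, -0.2]
opening: 0.0551
```

```bash
python3 - <<'E'
from h import *
a=robot.read_camera("top")[:,:,::-1];cv2.imwrite("pics/top13.png",a)
b=robot.read_camera("side")[:,:,::-1];cv2.imwrite("pics/side13.png",b)
a=cv2.resize(a[220:320,290:390],None,fx=4,fy=4,interpolation=cv2.INTER_CUBIC);b=cv2.resize(b[205:305,225:325],None,fx=4,fy=4,interpolation=cv2.INTER_CUBIC)
cv2.imwrite("pics/c13.png",np.hstack([a,b]))
E
```

```text
(no output)
```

View pics/c13.png

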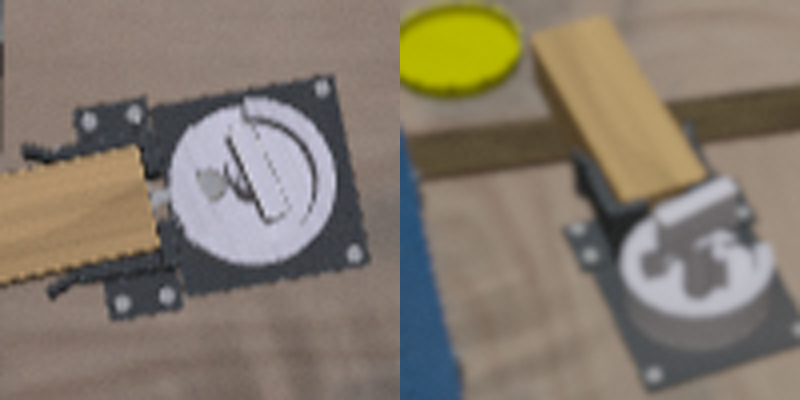

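View pics/top13.png

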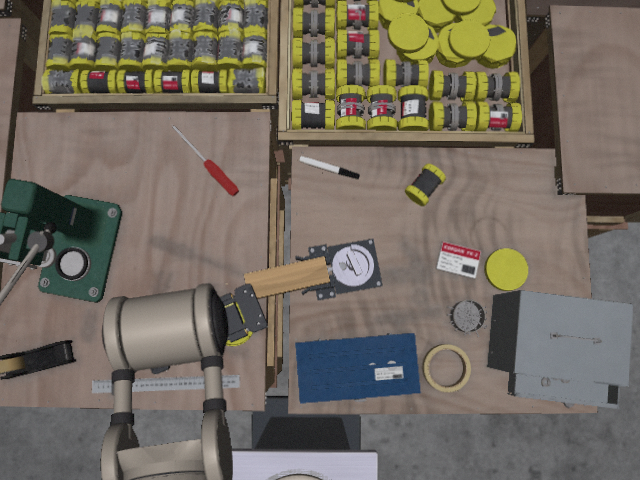

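```bash
python3 - <<'E'
from h import *
v=onz("top",(326.75,269),.044)[:2]-np.array([.528,-.1083]);y=.185
print(v@[np.cos(y),np.sin(y)],v@[-np.sin(y),np.cos(y)])
a=cv2.imread("pics/top0.png").astype(int);b=cv2.imread("pics/top13.png").astype(int)
d=np.abs(a-b).max(2)
for n,(x0,x1,y0,y1) in dict(driver=(165,245,120,200),coupl=(400,450,160,210),capR=(483,532,245,295),marker=(295,365,150,185),pad=(430,483,238,280),tin=(445,490,298,335)).items(): print(n,(d[y0:y1,x0:x1]>40).sum())
b=cv2.imread("pics/side13.png");cv2.imwrite("pics/s14.png",cv2.resize(b[120:300,160:400],None,fx=3,fy=3))
E
```

```text
0.00019624540139744518 0.05457219100152969
driver 0
coupl 0
capR 0
marker 0
pad 0
tin 0
```

View pics/s14.png

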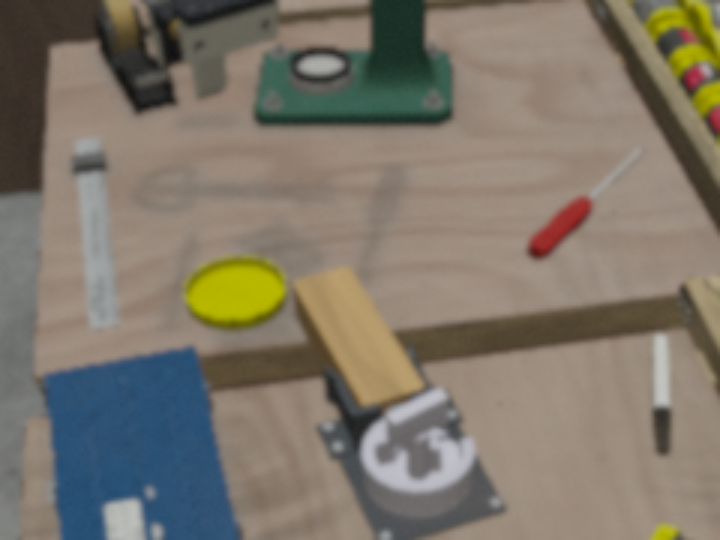

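```bash
python3 -c "
from cell import robot
print(robot.hand_in())"
```

```text
the job is handed in; nothing more can be done
None
```

The batten is clamped in the shoe, the gripper has let go of it, and the job was handed in at about 24 s.

**Insertion:** I lifted the batten, lined it up with the shoe and slid it in stud first. I felt the head stop on the hub at about 8 N, then let go of the batten.

**Clamping:** I turned the cam clockwise by its wing. Free turning took about 0.28 N m. The torque began to climb at about 1.23 rad, and I stopped at about 1.34 rad, with 0.56 N m while turning and 0.50 N m at rest. That is about 0.22 to 0.28 N m above free turning. I then opened the gripper and moved it away.

**Last checks (after release):**
- **Fit:** the batten's end measured 54.6 mm from the axis, inside the 52–56 mm range for the shoe face, with less than 1 mm lateral offset.
- **Cam position:** the wing appears turned about 1.38 rad in the picture, which roughly agrees with the 1.34 rad from the arm, so I saw no sign of it slipping back.
- **Bystanders:** the screwdriver, coupling, marker, label pad, tin and the right-hand yellow cap show no change in the top view. The yellow cap by the batten is at the same place in the side view.

**Disagreements:**
- The top camera read about 3.5 mm low in x against the gripper. I corrected for this and confirmed it by contact.
- The torque readings were noisy and stayed near 0.45–0.51 N m over several small steps before rising to 0.56 N m.

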